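Even out a carrier of stoppers and lift it level

TASK

The washed rubber stoppers lie in a heap at one end of the steel drying carrier. With the carrier standing on the worktop, spread them into a single layer on its floor, two on each side of the middle grip and about a finger's width or more apart, then take the carrier by its middle grip and lift it straight off the worktop, at least 12 cm up but not above 25 cm. Finish while holding it there, level and still, with the stoppers still spread out on it; leave the other things on the bench alone.

Things in the scene. Friction and masses are not known exactly. Their poses are not given: they have to be found in the camera images.
- carrier_grip (a point): Centre of the carrier's grip: an upright black plate 46 mm long (along its x), 12 mm thick (along its y) and 34 mm tall, on a thin steel post (10 mm across) in the middle of the carrier, to be pinched across its 12 mm thickness, its top left free. This point lies 60 mm above the carrier's underside (17 mm below the plate's top, which is the carrier's highest point at 77 mm). Axes as the carrier's: x across the tray, y along it, z up.
- carrier: The carrier: a loose stainless tray 142 mm (x) by 262 mm (y), mass 0.3 to 0.45 kg. Origin at the centre of its underside, z up. Its floor lies 6 mm above the underside; its low wall is 5 mm thick and its rim 21.5 mm above the underside; free floor 132 x 252 mm, with the grip post (foot 28 mm across) in the middle. It may stand turned any way round. The heap lies on its +y half, two stoppers 72 mm from the middle and one 100 mm, the fourth on top of these three.
- stopper_1_center (a point): Centre (half-way up) of a loose rubber stopper, all four alike: an upright plug 31 mm across and 26 mm tall, about 30 g, z along its axis. Three stand almost touching in a triangle on the carrier's floor, the fourth on top of them; which is which varies.
- stopper_2_center (a point): Centre (half-way up) of a loose rubber stopper, all four alike: an upright plug 31 mm across and 26 mm tall, about 30 g, z along its axis. Three stand almost touching in a triangle on the carrier's floor, the fourth on top of them; which is which varies.
- stopper_3_center (a point): Centre (half-way up) of a loose rubber stopper, all four alike: an upright plug 31 mm across and 26 mm tall, about 30 g, z along its axis. Three stand almost touching in a triangle on the carrier's floor, the fourth on top of them; which is which varies.
- stopper_4_center (a point): Centre (half-way up) of a loose rubber stopper, all four alike: an upright plug 31 mm across and 26 mm tall, about 30 g, z along its axis. Three stand almost touching in a triangle on the carrier's floor, the fourth on top of them; which is which varies.
- sample_cup: Bystander: screw-lid sample container, 61 mm across, 62 mm tall, origin at the centre of its underside. Leave alone.
- flask: Bystander: conical glass flask, 67 mm across, 106 mm tall, origin at the centre of its underside. Leave alone.
- petri: Bystander: round shallow petri dish, 58 mm across, 15 mm tall, origin at the centre of its underside. Leave alone.
- sample_cup_2: Bystander: second screw-lid sample container, 61 mm across, 62 mm tall, origin at the centre of its underside. Leave alone.
Things that resemble listed ones, but are neither listed nor needed, are in the scene too. Leave any orange or yellow look-alike of the part that bears stopper_4_center alone.

How it is judged:
By the outcome, as a careful person would: the job done as asked, in the order asked, and still so for the second after the job is handed in, while the arm keeps its last pose, push and grip.
It also fails if it takes over 64 s, if anything falls off the work surface, if the arm or the gripper's body presses on something with over 40 N, if the wrist force passes 120 N, or if a joint passes its speed limit or range.

ROBOT

A 7-joint arm with a two-finger parallel gripper is mounted at the origin on a cart in front of the work surface, level with it; the furniture and walls round the work are solid. World frame = base frame: x ahead of the robot, y to its left, z up, the work surface at z = 0. Lengths are in m, angles in rad, forces in N, time in s.
With the tool pointing down it reaches from about 0.35 to 0.9 m from the base axis. Payload 19.9 kg.
Tool frame: the origin (TCP) lies midway between the tips of the shut fingers; the grasp point (between the pads) lies 19 mm behind it; y points along the fingers, x is the direction in which the jaws open and shut, and the axes are right-handed (so a half turn about y gives the same grasp; the last joint's range is limited). The gripper opens to 85 mm and grips with 20 to 120 N. Pads are 22 mm wide; open, the fingers measure 114 mm over their backs; the gripper's body (76 mm by 85 mm) begins 54 mm behind the grasp point. The pads swing forward as they close: fully open they stand 13 mm farther back than shut.
Start: joints at [1.089, 0.417, -0.01, 1.614, 0.005, 1.111, -0.053], TCP at [0.267, -0.565, 0.231] pointing down, gripper open.
Joint ranges: [-2.81, 2.81], [-0.39, 2.02], [-1.27, 1.25], [0.06, 2.57], [-1.19, 4.33], [0.19, 2], [-2.82, 2.82]. Speed limits (rad/s): [1.89, 1.89, 2.39, 2.39, 3.01, 3.01, 3.01].

INTERFACE

Orientations are given as a unit quaternion [w, x, y, z].
In Python, from station import r gives the robot as it stands.
- The arm moves only by the tool send_rows, never from a script. Its argument "series" is a list of rows, each a list of 7 numbers: the turn, a rotation vector about the tool's x, y, z in rad, then the shift along the tool's x, y, z in m, then the closure, from 0 (fully open) to 1 (shut). A call has exactly 10 rows; each row is the pose to reach, as a shift and turn from the pose commanded when the call began, along the tool's axes at that moment; what a row does not reach only later rows make up. A row lasts 1/8 s, in which the tool goes at most 62.5 mm and 10.7 degrees, less where a joint would pass 70% of its speed; a pose out of reach is approached as far as the arm can. A call with a gripper value outside its range is refused whole. The fingers move at their own pace and stop on an object; "force" is the grip in N (left out, the last holds). Time passes only in rows, so rows that repeat a pose let the fingers close, or fill a call up. It gives the time, the measured TCP pose, the force and the opening at its end, in the units of the state.
- r.read_state(): the state, without advancing time (a new reading comes with each control period).
- r.capture(name): name is "side" or "top"; returns the picture (384x512x3 uint8, red, green, blue); there is no depth.
- r.camera_model(name): a dict with "vfov" (degrees; the focal length in pixels is half the picture's height over the tangent of half this angle, whatever the lens; pixels are square), "cx", "cy" (the principal point, pixels), "D" ([k1, k2, p1, p2, k3] as OpenCV has them; the pictures are not rectified), "cam_to_world" (4x4, takes a point from camera to world coordinates). Camera axes: x right, y up, looking along -z (the intrinsics and any distortion apply to the point x, -y, -z); pixel columns grow to the right and rows downward; lengths in m; the calibration is good to about 2 mm. A picture is of the moment at which its call begins. camera_model takes no time and is no camera call.
- r.sign_off(): hands the job in, once; it reports no verdict.
The state is a dict: "time": time; "joints": joint angles; "qvel": joint speeds; "tau": joint torques, N m; "tool_pos": TCP position; "tool_rot": TCP orientation; "ft_force": force on the tool from outside, world axes, zero at the start; "wrist_torque": the same for the moment, N m; "finger_gap": opening from 0.0 (shut) to 1.0 (fully open).
Only numpy, scipy, OpenCV 4.12 (cv2) and the standard library are available. Lean on these libraries where they do the work, as an engineer would, in place of code of your own. Each camera call takes 0.05 s, during which the arm holds its last target. There are 200 camera calls.

## Working session

There is one attempt and no reset: what is moved stays moved. The work goes in short steps, Python scripts to look and compute and a tool call to move; the robot and the scene stay as the last step left them, time stands still between calls to the robot, and variables do not carry over. Pictures are saved under pics/ and viewed, about 8 in all and at most 12, crops included, and the job is handed in when it is done.

Besides the shell and the picture viewer there is one more tool, called after "Request:" as name(argument=value, ...) on one line, values as JSON. send_rows: Moves the arm, as the interface text tells. Its arguments: {"type":"object","properties":{"series":{"type":"array","items":{"type":"array","items":{"type":"number"}}},"force":{"type":"number"}},"required":["series"]}

```bash
mkdir -p pics; ls; python3 - <<'E'
from station import r
import cv2,numpy as np
s=r.read_state(); print(s['time'],s['tool_pos'],s['tool_rot'],s['finger_gap'])
for n in("side","top"):
    im=r.capture(n); cv2.imwrite(f"pics/{n}0.png",im[:,:,::-1]); m=r.camera_model(n); print(n,m)
a=cv2.imread("pics/side0.png");b=cv2.imread("pics/top0.png")
cv2.imwrite("pics/top0b.png",cv2.resize(b,(800,600),interpolation=cv2.INTER_CUBIC))
cv2.imwrite("pics/side0b.png",cv2.resize(a,(800,600),interpolation=cv2.INTER_CUBIC))
E
```

```text
pics
0.0 [ 0.26650724 -0.56494504  0.2306612 ] [ 0.5974212  -0.59701264  0.37897448 -0.37820915] 1.0004352254729934
side {'vfov': 56.894520340721364, 'cx': 254.37240516424876, 'cy': 187.38377924717787, 'D': array([0.01386697, 0.        , 0.        , 0.        , 0.        ]), 'cam_to_world': array([[ 0.94034189,  0.19309422, -0.28012811,  0.27274579],
       [-0.33999825,  0.50286534, -0.79468713, -0.75840398],
       [-0.01258278,  0.84252066,  0.53851704,  0.53179103],
       [ 0.        ,  0.        ,  0.        ,  1.        ]])}
top {'vfov': 51.87713816442573, 'cx': 252.79536954145854, 'cy': 193.260474703227, 'D': array([-0.07161737,  0.        ,  0.        ,  0.        ,  0.        ]), 'cam_to_world': array([[ 0.01295143,  0.99407553, -0.10791711,  0.39497386],
       [-0.99981875,  0.01438068,  0.0124763 , -0.09014397],
       [ 0.0139543 ,  0.10773597,  0.99408161,  1.13835153],
       [ 0.        ,  0.        ,  0.        ,  1.        ]])}
```

View pics/top0b.png

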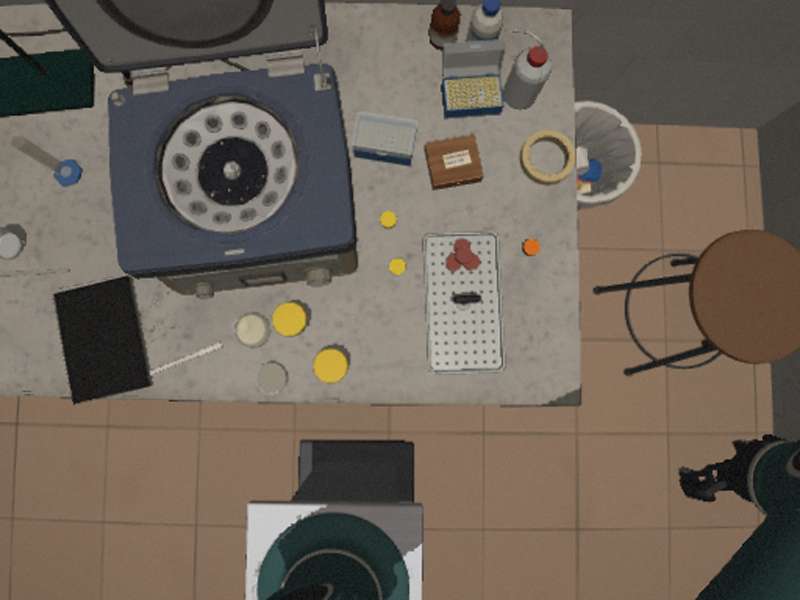

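View pics/side0b.png

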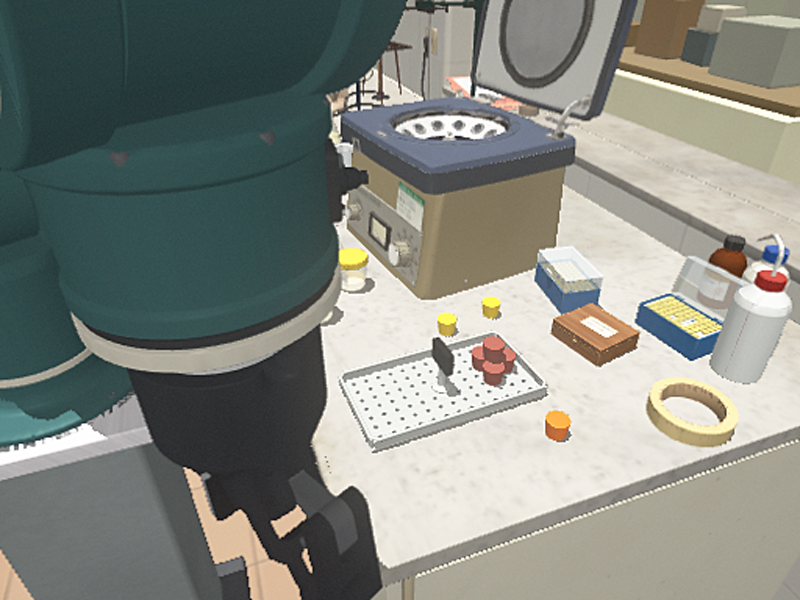

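The bench has the tray at about (465,300) in the enlarged top view, with four red stoppers at its far end. There are orange and yellow look-alikes around it. I'll enlarge the tray for measurement.

```bash
python3 - <<'E'
import cv2,numpy as np
a=cv2.imread("pics/side0.png");b=cv2.imread("pics/top0.png")
x,y,w,h=262,142,66,102   # top crop
c=cv2.resize(b[y:y+h,x:x+w],None,fx=5.8,fy=5.8,interpolation=cv2.INTER_CUBIC)
x2,y2,w2,h2=212,206,145,85
d=cv2.resize(a[y2:y2+h2,x2:x2+w2],None,fx=2.75,fy=2.75,interpolation=cv2.INTER_CUBIC)
H=max(c.shape[0],d.shape[0]);o=np.zeros((H,c.shape[1]+d.shape[1]+10,3),np.uint8)
o[:c.shape[0],:c.shape[1]]=c;o[:d.shape[0],c.shape[1]+10:]=d
print(o.shape,c.shape,d.shape);cv2.imwrite("pics/crop1.png",o)
E
cat > h.py <<'E'
import numpy as np,cv2
from station import r
from scipy.spatial.transform import Rotation as R
def cam(n):
    m=r.camera_model(n);f=192/np.tan(np.radians(m['vfov']/2))
    return np.array([[f,0,m['cx']],[0,f,m['cy']],[0,0,1]]),np.array(m['D']),np.array(m['cam_to_world'])
def ray2z(n,uv,z):
    K,D,T=cam(n);p=cv2.undistortPoints(np.array(uv,float).reshape(-1,1,2),K,D)[:,0]
    d=np.c_[p[:,0],-p[:,1],-np.ones(len(p))]@T[:3,:3].T
    return T[:3,3]+d*((z-T[2,3])/d[:,2])[:,None]
def proj(n,P):
    K,D,T=cam(n);q=(np.atleast_2d(P)-T[:3,3])@T[:3,:3]*[1,-1,-1]
    return cv2.projectPoints(q,np.zeros(3),np.zeros(3),K,D)[0][:,0]
E
```

```text
(592, 792, 3) (592, 383, 3) (234, 399, 3)
```

View pics/crop1.png

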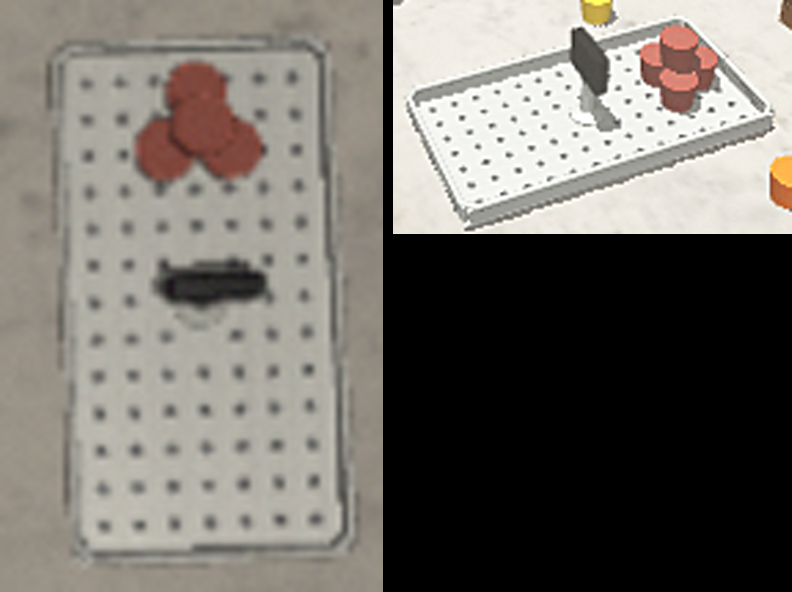

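The tray, seen from above, is nearly aligned with +x. Its rim corners in the crop are at about (54,43), (325,41), (350,551) and (76,556). The top stopper is at (204,122), with lower ones at (195,88), (164,150) and (232,148). Next I'll fit the pose from both views.

```bash
python3 - <<'E'
from h import *
from scipy.optimize import least_squares
t=lambda p:np.array(p,float)/5.8+[262-.4,142-.4]
s=lambda p:(np.array(p,float)-[393,0])/2.75+[212-.3,206-.3]
hx,hy,zr=.071,.131,.0215
# carrier +y ~ world +x ; carrier x = right of +y seen from above -> world -y (image right)
L=np.array([[-hx,hy,zr],[hx,hy,zr],[hx,-hy,zr],[-hx,-hy,zr]])
top=t([[54,43],[325,41],[350,551],[76,556]]); side=s([[683,22],[772,118],[467,212],[412,98]])
G=np.array([[-.023,0,.077],[.023,0,.077]]); gt=t([[160,285],[266,283]])
def W(q,P): 
    c,d=np.cos(q[2]),np.sin(q[2]); return P@np.array([[c,-d,0],[d,c,0],[0,0,1]]).T+[q[0],q[1],0]
def res(q,S=1,T=1): return np.r_[T*(proj("top",W(q,L))-top).ravel(),T*(proj("top",W(q,G))-gt).ravel(),S*(proj("side",W(q,L))-side).ravel()]
for S,T in((1,1),(0,1),(1,0)):
    f=least_squares(res,[.35,-.25,-1.57],args=(S,T)); print(f.x,np.round(f.fun,1))
    if S==T:q=f.x
c,d=np.cos(q[2]),np.sin(q[2])
for n,cam_,uv,z in[("top","top",t([[204,122]]),.058),("low","top",t([[195,88],[164,150],[232,148]]),.032),("Stop","side",s([[679,34]]),.058),("Slow","side",s([[678,76]]),.032)]:
    P=ray2z(cam_,uv,z); l=(P[:,:2]-q[:2])@np.array([[c,-d],[d,c]]); print(n,np.round(P,4).tolist(),"local",np.round(l*1000,1).tolist())
st=r.read_state(); print(R.from_quat(np.r_[st['tool_rot'][1:],st['tool_rot'][0]]).as_matrix().round(4))
E
```

```text
[ 0.52064824 -0.23107233 -1.52399281] [-0.3 -0.9  1.9 -2.   2.4  1.  -0.5  1.9  2.2 -0.4  0.8 -0.6  0.7 -4.3
  3.6 -2.7 -2.1  0.6 -4.4 -3.7]
[ 0.52022136 -0.22797704 -1.52852365] [-1.1 -0.9  1.  -1.8  1.1  1.2 -1.8  1.9  1.1 -0.3 -0.3 -0.4  0.  -0.
  0.  -0.  -0.  -0.  -0.  -0. ]
[ 0.51999837 -0.23577713 -1.52070527] [ 0.  -0.   0.  -0.   0.   0.   0.   0.   0.  -0.   0.  -0.   1.2 -3.2
  4.5 -1.4 -1.4  2.6 -4.2 -2.1]
top [[0.5998, -0.2251, 0.058]] local [[-2.3, 79.4]]
low [[0.6217, -0.2239, 0.032], [0.5905, -0.2086, 0.032], [0.592, -0.2421, 0.032]] local [[-2.5, 101.2], [-19.2, 70.8], [14.4, 70.8]]
Stop [[0.6017, -0.2238, 0.058]] local [[-3.5, 81.3]]
Slow [[0.5933, -0.2423, 0.032]] local [[14.6, 72.0]]
[[ 4.267e-01 -6.000e-04  9.044e-01]
 [-9.044e-01  1.000e-03  4.267e-01]
 [-1.200e-03 -1.000e+00 -1.000e-04]]
```

```bash
cat >> h.py <<'E'
Q=(0.5202,-0.2280,-1.5285)
def loc(lx,ly):
    c,d=np.cos(Q[2]),np.sin(Q[2]); lx/=1000;ly/=1000
    return np.array([Q[0]+c*lx-d*ly,Q[1]+d*lx+c*ly])
def way(pts):
    """pts: (x,y,z,jaw angle deg world) -> turn about tool y, shift in present tool axes"""
    st=r.read_state();M=R.from_quat(np.r_[st['tool_rot'][1:],st['tool_rot'][0]]).as_matrix()
    print("t",round(st['time'],2),"pos",st['tool_pos'].round(4),"gap",round(st['finger_gap'],3),"F",np.round(st['ft_force'],1),"j",np.round(st['joints'],2))
    for x,y,z,a in pts:
        T=np.array([[np.cos(np.radians(a)),0,-np.sin(np.radians(a))],[np.sin(np.radians(a)),0,np.cos(np.radians(a))],[0,-1,0]])
        rv=R.from_matrix(M.T@T).as_rotvec(); sh=M.T@(np.array([x,y,z])-st['tool_pos'])
        print(np.round(rv,4).tolist(),np.round(sh,4).tolist())
E
python3 - <<'E'
from h import *
print(loc(0,0),loc(0,80),loc(0,100))
way([(.6005,-.2245,.13,-87.6),(.6005,-.2245,.037,-87.6)])
E
```

```text
[ 0.5202 -0.228 ] [ 0.60012845 -0.2246173 ] [ 0.62011056 -0.22377163]
t 0.1 pos [ 0.2665 -0.565   0.2307] gap 1.0 F [-0.1 -0.4 -0.2] j [ 1.09  0.42 -0.01  1.61  0.    1.11 -0.05]
[0.0003, 0.399, -0.0011] [-0.1653, 0.1009, 0.4473]
[0.0003, 0.399, -0.0011] [-0.1652, 0.1939, 0.4473]
```

Request:
send_rows(series=[[0, 0.04, 0, -0.017, 0.01, 0.045, 0.41], [0, 0.09, 0, -0.035, 0.02, 0.095, 0.41], [0, 0.14, 0, -0.056, 0.03, 0.15, 0.41], [0, 0.19, 0, -0.077, 0.042, 0.21, 0.41], [0, 0.25, 0, -0.098, 0.055, 0.267, 0.41], [0, 0.3, 0, -0.12, 0.068, 0.324, 0.41], [0, 0.35, 0, -0.14, 0.082, 0.378, 0.41], [0, 0.38, 0, -0.155, 0.093, 0.42, 0.41], [0, 0.399, 0, -0.165, 0.101, 0.447, 0.41], [0, 0.399, 0, -0.165, 0.101, 0.447, 0.41]], force=30)

```text
time: 1.35
tool_pos: [0.6014, -0.2226, 0.1291]
tool_rot: [0.511, -0.511, 0.489, -0.488]
ft_force: [-1.4, 0.0, -0.0]
finger_gap: 0.589
```

```bash
python3 - <<'E'
from h import *
way([(.6005,-.2245,.037,-87.6)])
a=r.capture("side")[:,:,::-1]; b=r.capture("top")[:,:,::-1]
c=cv2.resize(b[120:250,240:350],None,fx=3.4,fy=3.4,interpolation=cv2.INTER_CUBIC)
d=cv2.resize(a[120:310,180:380],None,fx=2.1,fy=2.1,interpolation=cv2.INTER_CUBIC)
o=np.zeros((max(c.shape[0],d.shape[0]),c.shape[1]+d.shape[1],3),np.uint8);o[:c.shape[0],:c.shape[1]]=c;o[:d.shape[0],c.shape[1]:]=d
cv2.imwrite("pics/v2.png",o)
E
```

```text
t 1.35 pos [ 0.6014 -0.2226  0.1291] gap 0.589 F [-1.4  0.  -0. ] j [ 0.36  0.55 -0.08  1.65  0.05  0.94 -1.26]
[0.0012, 0.0033, -0.0015] [0.002, 0.0921, -0.0009]
```

View pics/v2.png

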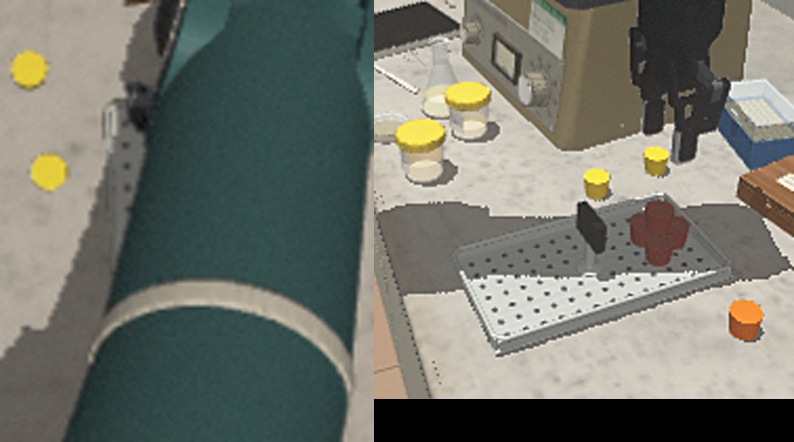

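The side view shows the open fingers above the heap, and nothing else is in the way. I'll descend and grip.

Request:
send_rows(series=[[0, 0.003, 0, 0.002, 0.02, -0.001, 0.41], [0, 0.003, 0, 0.002, 0.05, -0.001, 0.41], [0, 0.003, 0, 0.002, 0.075, -0.001, 0.41], [0, 0.003, 0, 0.002, 0.088, -0.001, 0.41], [0, 0.003, 0, 0.002, 0.092, -0.001, 0.41], [0, 0.003, 0, 0.002, 0.092, -0.001, 0.6], [0, 0.003, 0, 0.002, 0.092, -0.001, 0.75], [0, 0.003, 0, 0.002, 0.092, -0.001, 0.75], [0, 0.003, 0, 0.002, 0.092, -0.001, 0.75], [0, 0.003, 0, 0.002, 0.092, -0.001, 0.75]], force=30)

```text
time: 2.7
tool_pos: [0.6, -0.2275, 0.039]
tool_rot: [0.51, -0.509, 0.49, -0.491]
ft_force: [-1.0, -0.8, 6.2]
finger_gap: 0.346
```

```bash
python3 - <<'E'
from h import *
A=loc(22,-100);print(A)
way([(.6005,-.2245,.13,-87.6),(*A,.13,-87.6),(*A,.012,-87.6)])
E
```

```text
[ 0.42121968 -0.2542087 ]
t 2.7 pos [ 0.6    -0.2275  0.039 ] gap 0.346 F [-1.  -0.8  6.2] j [ 0.36  0.67 -0.07  1.69  0.06  0.78 -1.26]
[-0.001, -0.0031, 0.0005] [-0.003, -0.091, 0.0007]
[-0.001, -0.0031, 0.0005] [0.0198, -0.0912, -0.1796]
[-0.001, -0.0031, 0.0005] [0.0197, 0.0268, -0.1798]
```

Request:
send_rows(series=[[0, 0, 0, 0, -0.015, 0, 0.75], [0, 0, 0, 0, -0.05, 0, 0.75], [0, 0, 0, 0.001, -0.08, -0.01, 0.75], [0, 0, 0, 0.005, -0.091, -0.04, 0.75], [0, 0, 0, 0.009, -0.091, -0.08, 0.75], [0, 0, 0, 0.014, -0.091, -0.12, 0.75], [0, 0, 0, 0.018, -0.091, -0.155, 0.75], [0, 0, 0, 0.02, -0.091, -0.175, 0.75], [0, 0, 0, 0.021, -0.091, -0.18, 0.75], [0, 0, 0, 0.021, -0.091, -0.18, 0.75]])

```text
time: 3.95
tool_pos: [0.4214, -0.2553, 0.1296]
tool_rot: [0.51, -0.51, 0.49, -0.49]
ft_force: [-0.5, -0.8, -0.8]
finger_gap: 0.344
```

```bash
python3 - <<'E'
from h import *
A=loc(22,-100)
way([(*A,.014,-87.6)])
a=r.capture("side")[:,:,::-1]
cv2.imwrite("pics/v3.png",cv2.resize(a[120:310,180:400],None,fx=2.5,fy=2.5,interpolation=cv2.INTER_CUBIC))
E
```

```text
t 3.95 pos [ 0.4214 -0.2553  0.1296] gap 0.344 F [-0.5 -0.8 -0.8] j [ 0.54  0.32 -0.06  2.03  0.03  0.8  -1.07]
[-0.0007, -0.0027, 0.0001] [-0.0011, 0.1156, -0.0002]
```

View pics/v3.png

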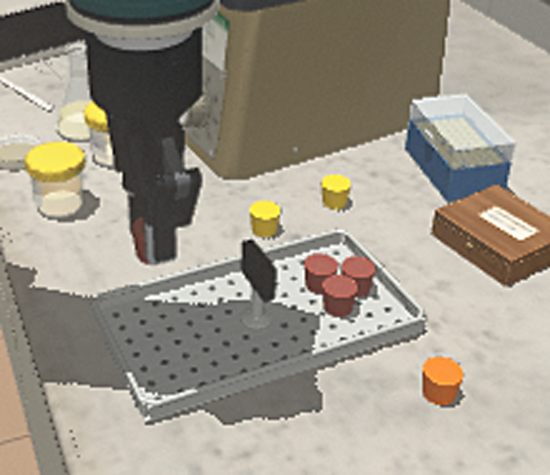

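The stopper is held (at about (140,245)) and the three lower ones are still upright. I'll lower, release and rise.

Request:
send_rows(series=[[0, 0, 0, 0, 0.03, 0, 0.75], [0, 0, 0, 0, 0.07, 0, 0.75], [0, 0, 0, 0, 0.098, 0, 0.75], [0, 0, 0, 0, 0.11, 0, 0.75], [0, 0, 0, 0, 0.116, 0, 0.75], [0, 0, 0, 0, 0.116, 0, 0.75], [0, 0, 0, 0, 0.116, 0, 0.6], [0, 0, 0, 0, 0.116, 0, 0.5], [0, 0, 0, 0, 0.116, 0, 0.5], [0, 0, 0, 0, 0.1, 0, 0.5]])

```text
time: 5.25
tool_pos: [0.42, -0.255, 0.0292]
tool_rot: [-0.509, 0.51, -0.491, 0.49]
ft_force: [-0.1, 0.0, 0.5]
finger_gap: 0.502
```

```bash
python3 - <<'E'
from h import *
B=(.6217+.004,-.2230)
way([(.4215,-.2555,.13,-87.6),(*B,.13,-87.6)])
a=r.capture("side"); m=((a[:,:,0]>90)&(a[:,:,0]>1.6*a[:,:,1])&(a[:,:,1]<110)&(abs(a[:,:,1].astype(int)-a[:,:,2])<40)).astype(np.uint8)
n,_,s,c=cv2.connectedComponentsWithStats(m)
for i in range(1,n):
    if s[i,4]>40: print(s[i],c[i].round(1))
E
```

```text
t 5.25 pos [ 0.42   -0.255   0.0292] gap 0.502 F [-0.1  0.   0.5] j [ 0.53  0.49 -0.05  2.08  0.05  0.58 -1.09]
[0.0016, -0.0031, -0.001] [0.0005, -0.1008, 0.0013]
[0.0016, -0.0031, -0.001] [-0.0241, -0.1011, 0.2066]
[458 159  20  12 152] [467.1 164.8]
[483 173  21  14 215] [492.9 179.7]
[236 261  13  10  45] [240.3 266.5]
```

Request:
send_rows(series=[[0, 0, 0, 0, -0.03, 0, 0.5], [0, 0, 0, 0, -0.075, 0, 0.45], [0, 0, 0, -0.001, -0.1, 0.015, 0.45], [0, 0, 0, -0.006, -0.1, 0.055, 0.45], [0, 0, 0, -0.011, -0.1, 0.1, 0.45], [0, 0, 0, -0.017, -0.1, 0.15, 0.45], [0, 0, 0, -0.022, -0.1, 0.19, 0.45], [0, 0, 0, -0.024, -0.1, 0.204, 0.45], [0, 0, 0, -0.024, -0.1, 0.206, 0.45], [0, 0, 0, -0.024, -0.1, 0.206, 0.45]])

```text
time: 6.55
tool_pos: [0.6245, -0.224, 0.1296]
tool_rot: [-0.509, 0.51, -0.49, 0.49]
ft_force: [-0.9, 0.5, -0.3]
finger_gap: 0.553
```

```bash
python3 - <<'E'
from h import *
a=r.capture("side")[:,:,::-1].copy()
way([(.6257,-.2230,.013,-87.6)])
x,y=230,215
o=cv2.resize(a[y:y+80,x:x+130],None,fx=6,fy=6,interpolation=cv2.INTER_CUBIC)
def dot(p,col): 
    u=(proj("side",p)[0]-[x,y]+.4)*6; cv2.circle(o,(int(u[0]),int(u[1])),3,col,-1)
# predicted top-centres: green; carrier model rim corners: blue
for p in [(.6217,-.2239,.032),(.5905,-.2086,.032),(.5925,-.2422,.032),(.4212,-.2542,.032)]: dot(p,(0,255,0))
for p in [(-71,131),(71,131),(71,-131),(-71,-131)]: dot((*loc(*p),.0215),(255,0,0))
for p in [(-23,0),(23,0)]: dot((*loc(*p),.077),(255,0,0))
cv2.imwrite("pics/v4.png",o)
E
```

```text
t 6.6 pos [ 0.6245 -0.224   0.1296] gap 0.55 F [ 0.3 -0.1  0. ] j [ 0.35  0.59 -0.08  1.59  0.05  0.96 -1.28]
[0.0004, -0.0041, 0.0003] [-0.001, 0.1166, 0.0013]
```

View pics/v4.png

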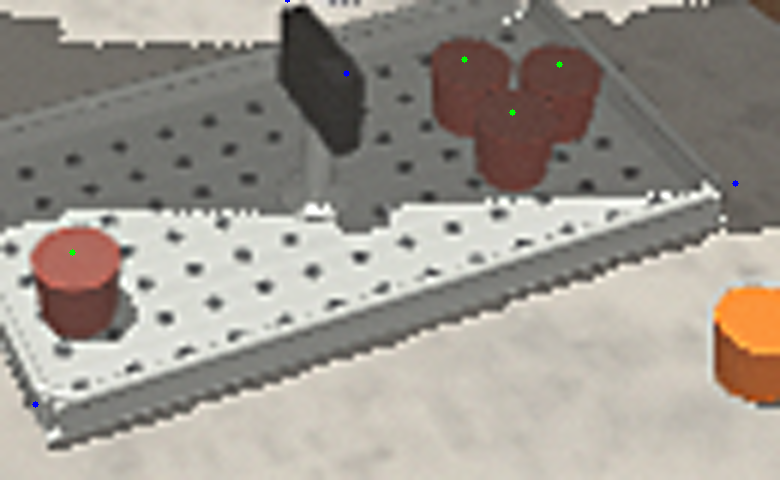

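The projected stopper tops land within about 1 px of the real ones ((467,62), (560,70), (513,113) and placed (77,257)), so the pose fit is good. Next is the far stopper.

Request:
send_rows(series=[[0, 0, 0, 0, 0.03, 0.001, 0.45], [0, 0, 0, 0, 0.07, 0.001, 0.45], [0, 0, 0, 0, 0.098, 0.001, 0.45], [0, 0, 0, 0, 0.112, 0.001, 0.45], [0, 0, 0, 0, 0.116, 0.001, 0.45], [0, 0, 0, 0, 0.116, 0.001, 0.6], [0, 0, 0, 0, 0.116, 0.001, 0.75], [0, 0, 0, 0, 0.116, 0.001, 0.75], [0, 0, 0, 0, 0.116, 0.001, 0.75], [0, 0, 0, 0, 0.116, 0.001, 0.75]])

```text
time: 7.85
tool_pos: [0.6271, -0.2235, 0.0145]
tool_rot: [0.51, -0.509, 0.49, -0.491]
ft_force: [-2.1, 0.3, 8.5]
finger_gap: 0.345
```

```bash
python3 - <<'E'
from h import *
B=loc(-22,-55)+[.003,0]
way([(.6257,-.224,.13,-87.6),(*B,.13,-87.6),(*B,.014,-87.6)])
E
```

```text
t 7.85 pos [ 0.6271 -0.2235  0.0145] gap 0.345 F [-2.1  0.3  8.5] j [ 0.35  0.74 -0.07  1.63  0.07  0.77 -1.29]
[-0.0014, -0.0031, 0.0006] [0.0005, -0.1155, -0.0012]
[-0.0014, -0.0031, 0.0006] [-0.0213, -0.1158, -0.1589]
[-0.0014, -0.0031, 0.0006] [-0.0214, 0.0002, -0.1591]
```

Request:
send_rows(series=[[0, 0, 0, 0, -0.015, 0, 0.75], [0, 0, 0, 0, -0.055, 0, 0.75], [0, 0, 0, 0, -0.1, 0, 0.75], [0, 0, 0, -0.002, -0.116, -0.02, 0.75], [0, 0, 0, -0.007, -0.116, -0.055, 0.75], [0, 0, 0, -0.012, -0.116, -0.095, 0.75], [0, 0, 0, -0.018, -0.116, -0.135, 0.75], [0, 0, 0, -0.021, -0.116, -0.155, 0.75], [0, 0, 0, -0.021, -0.116, -0.159, 0.75], [0, 0, 0, -0.021, -0.116, -0.159, 0.75]])

```text
time: 9.1
tool_pos: [0.4675, -0.2086, 0.13]
tool_rot: [0.51, -0.509, 0.49, -0.491]
ft_force: [0.5, -0.5, -0.2]
finger_gap: 0.348
```

Request:
send_rows(series=[[0, 0, 0, 0, 0.03, 0, 0.75], [0, 0, 0, 0, 0.07, 0, 0.75], [0, 0, 0, 0, 0.098, 0, 0.75], [0, 0, 0, 0, 0.11, 0, 0.75], [0, 0, 0, 0, 0.115, 0, 0.75], [0, 0, 0, 0, 0.115, 0, 0.75], [0, 0, 0, 0, 0.115, 0, 0.6], [0, 0, 0, 0, 0.115, 0, 0.5], [0, 0, 0, 0, 0.115, 0, 0.5], [0, 0, 0, 0, 0.1, 0, 0.5]])

```text
time: 10.35
tool_pos: [0.4662, -0.2082, 0.0292]
tool_rot: [-0.509, 0.51, -0.491, 0.49]
ft_force: [-0.2, -0.6, -0.2]
finger_gap: 0.501
```

```bash
python3 - <<'E'
from h import *
# right stopper (local +x): jaws along carrier y, centred 4 mm outward
C=np.array([.5925,-.2422])+(loc(4,0)-loc(0,0))
T=loc(45,85)
print(C,T)
t=r.read_state()['tool_pos']
way([(*t[:2],.13,-87.6),(*C,.13,2.4),(*C,.013,2.4),])
E
```

```text
[ 0.59266913 -0.24619642] [ 0.60702675 -0.26936564]
t 10.35 pos [ 0.4662 -0.2082  0.0292] gap 0.501 F [-0.2 -0.6 -0.2] j [ 0.42  0.52 -0.07  2.03  0.06  0.6  -1.23]
[0.0016, -0.0031, -0.0008] [-0.0001, -0.1008, -0.0002]
[0.0007, -1.5739, -0.0019] [0.0428, -0.101, 0.1247]
[0.0007, -1.5739, -0.0019] [0.0428, 0.016, 0.1249]
```

Request:
send_rows(series=[[0, 0, 0, 0, -0.04, 0, 0.47], [0, -0.1, 0, 0, -0.09, 0, 0.47], [0, -0.28, 0, 0, -0.101, 0.01, 0.47], [0, -0.46, 0, 0.005, -0.101, 0.03, 0.47], [0, -0.64, 0, 0.012, -0.101, 0.05, 0.47], [0, -0.82, 0, 0.02, -0.101, 0.075, 0.47], [0, -1.0, 0, 0.028, -0.101, 0.095, 0.47], [0, -1.18, 0, 0.036, -0.101, 0.115, 0.47], [0, -1.36, 0, 0.043, -0.101, 0.124, 0.47], [0, -1.54, 0, 0.043, -0.101, 0.125, 0.47]])

```text
time: 11.6
tool_pos: [0.5937, -0.2472, 0.1312]
tool_rot: [-0.707, 0.707, 0.005, -0.005]
ft_force: [-1.0, 0.5, -0.1]
finger_gap: 0.529
```

```bash
python3 - <<'E'
from h import *
way([(.5927,-.2462,.013,2.4)])
E
```

```text
t 11.6 pos [ 0.5937 -0.2472  0.1312] gap 0.529 F [-1.   0.5 -0.1] j [ 0.64  0.59 -0.41  1.64  0.27  0.97  0.15]
[0.0006, -0.0285, 0.0002] [-0.001, 0.1182, 0.0011]
```

Request:
send_rows(series=[[0, -0.034, 0, 0, 0.02, 0, 0.47], [0, -0.034, 0, 0, 0.06, 0, 0.47], [0, -0.034, 0, 0, 0.095, 0, 0.47], [0, -0.034, 0, 0, 0.111, 0, 0.47], [0, -0.034, 0, 0, 0.116, 0, 0.47], [0, -0.034, 0, 0, 0.116, 0, 0.6], [0, -0.034, 0, 0, 0.116, 0, 0.75], [0, -0.034, 0, 0, 0.116, 0, 0.75], [0, -0.034, 0, 0, 0.116, 0, 0.75], [0, -0.034, 0, 0, 0.116, 0, 0.75]])

```text
time: 12.85
tool_pos: [0.594, -0.2468, 0.0154]
tool_rot: [-0.707, 0.707, 0.015, -0.014]
ft_force: [-1.2, 0.8, 7.9]
finger_gap: 0.347
```

```bash
python3 - <<'E'
from h import *
T=loc(45+4,85)
way([(*T,.014,2.4)])
E
```

```text
t 12.85 pos [ 0.594  -0.2468  0.0154] gap 0.347 F [-1.2  0.8  7.9] j [ 0.61  0.74 -0.36  1.69  0.34  0.78  0.13]
[0.0007, -0.0001, 0.0014] [0.0121, 0.0014, -0.027]
```

Request:
send_rows(series=[[0, 0, 0, 0, -0.015, 0, 0.75], [0, 0, 0, 0, -0.035, 0, 0.75], [0, 0, 0, 0.006, -0.035, -0.012, 0.75], [0, 0, 0, 0.012, -0.035, -0.025, 0.75], [0, 0, 0, 0.012, -0.02, -0.025, 0.75], [0, 0, 0, 0.012, -0.001, -0.025, 0.75], [0, 0, 0, 0.012, -0.001, -0.025, 0.75], [0, 0, 0, 0.012, -0.001, -0.025, 0.6], [0, 0, 0, 0.012, -0.001, -0.025, 0.52], [0, 0, 0, 0.012, -0.001, -0.025, 0.52]])

```text
time: 14.1
tool_pos: [0.6064, -0.271, 0.0153]
tool_rot: [-0.707, 0.707, 0.015, -0.015]
ft_force: [0.5, 1.5, -0.5]
finger_gap: 0.483
```

```bash
python3 - <<'E'
from h import *
P=loc(0,0); t=r.read_state()['tool_pos']
way([(*t[:2],.15,2.4),(*P,.15,2.4),(*P,.043,2.4)])
E
```

```text
t 14.1 pos [ 0.6064 -0.271   0.0153] gap 0.483 F [ 0.5  1.5 -0.5] j [ 0.63  0.77 -0.36  1.63  0.34  0.81  0.16]
[0.0, 0.0002, 0.0001] [0.0, -0.1347, -0.0]
[0.0, 0.0002, 0.0001] [-0.0843, -0.1347, 0.0466]
[0.0, 0.0002, 0.0001] [-0.0843, -0.0277, 0.0466]
```

Request:
send_rows(series=[[0, 0, 0, 0, -0.025, 0, 0.52], [0, 0, 0, 0, -0.075, 0, 0.52], [0, 0, 0, 0, -0.12, 0, 0.52], [0, 0, 0, -0.01, -0.135, 0.006, 0.52], [0, 0, 0, -0.03, -0.135, 0.017, 0.52], [0, 0, 0, -0.055, -0.135, 0.031, 0.52], [0, 0, 0, -0.075, -0.135, 0.042, 0.52], [0, 0, 0, -0.084, -0.135, 0.0465, 0.52], [0, 0, 0, -0.084, -0.135, 0.0465, 0.52], [0, 0, 0, -0.084, -0.135, 0.0465, 0.52]])

```text
time: 15.35
tool_pos: [0.5211, -0.2284, 0.1502]
tool_rot: [0.707, -0.707, -0.015, 0.015]
ft_force: [-0.4, -0.1, -0.3]
finger_gap: 0.481
```

```bash
python3 - <<'E'
from h import *
a=r.capture("side")[:,:,::-1].copy()
way([(*loc(0,0),.043,2.4)])
x,y=212,165
o=cv2.resize(a[y:y+130,x:x+150],None,fx=4.5,fy=4.5,interpolation=cv2.INTER_CUBIC)
def dot(p,col): 
    u=(proj("side",p)[0]-[x,y]+.4)*4.5; cv2.circle(o,(int(u[0]),int(u[1])),2,col,-1)
for p in [(42,85),(-16.5,72),(22,-100),(-22,-55)]: dot((*loc(*p),.032),(0,255,0))
for p in [(-23,6),(23,6),(23,-6),(-23,-6)]: dot((*loc(*p),.077),(255,0,0))
cv2.imwrite("pics/v5.png",o)
E
```

```text
t 15.4 pos [ 0.5211 -0.2284  0.1501] gap 0.483 F [ 0.4 -0.2 -0.4] j [ 0.71  0.45 -0.45  1.82  0.23  0.93  0.2 ]
[-0.0002, -0.0001, 0.0002] [-0.0009, 0.1071, 0.0004]
```

View pics/v5.png

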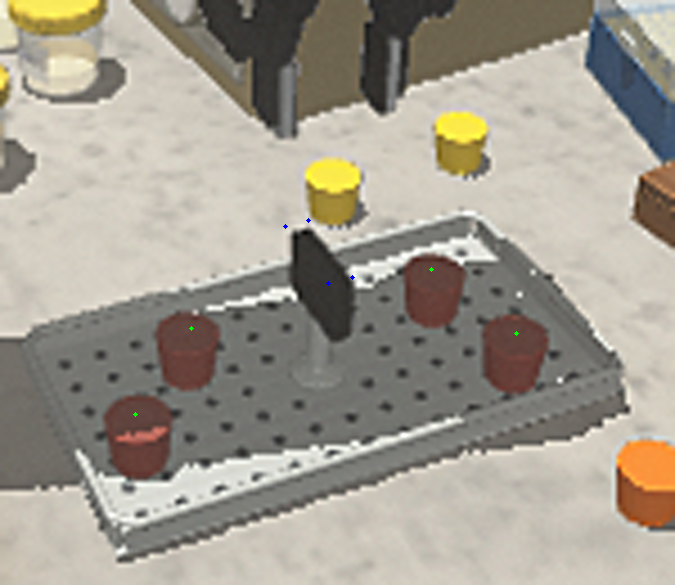

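All four stoppers stand at their targets, two on each side of the grip. The grip's predicted top is within about 1 px of the picture. I'll descend on the grip and close.

Request:
send_rows(series=[[0, 0, 0, 0, 0.02, 0, 0.52], [0, 0, 0, 0, 0.055, 0, 0.52], [0, 0, 0, 0, 0.085, 0, 0.52], [0, 0, 0, 0, 0.1, 0, 0.52], [0, 0, 0, 0, 0.107, 0, 0.52], [0, 0, 0, 0, 0.107, 0, 0.65], [0, 0, 0, 0, 0.107, 0, 0.75], [0, 0, 0, 0, 0.107, 0, 0.82], [0, 0, 0, 0, 0.107, 0, 0.9], [0, 0, 0, 0, 0.107, 0, 1.0]], force=80)

```text
time: 16.65
tool_pos: [0.5207, -0.2283, 0.044]
tool_rot: [-0.707, 0.707, 0.015, -0.015]
ft_force: [-2.2, 0.4, 8.3]
finger_gap: 0.128
```

Request:
send_rows(series=[[0, 0, 0, 0, 0, 0, 1.0], [0, 0, 0, 0, 0, 0, 1.0], [0, 0, 0, 0, 0, 0, 1.0], [0, 0, 0, 0, -0.001, 0, 1.0], [0, 0, 0, 0, -0.003, 0, 1.0], [0, 0, 0, 0, -0.006, 0, 1.0], [0, 0, 0, 0, -0.01, 0, 1.0], [0, 0, 0, 0, -0.015, 0, 1.0], [0, 0, 0, 0, -0.018, 0, 1.0], [0, 0, 0, 0, -0.02, 0, 1.0]], force=80)

```text
time: 17.9
tool_pos: [0.5205, -0.2282, 0.0635]
tool_rot: [-0.707, 0.707, 0.015, -0.015]
ft_force: [-0.3, -0.6, -4.3]
finger_gap: 0.133
```

```bash
python3 - <<'E'
from h import *
a=r.capture("side")[:,:,::-1].copy()
way([(*loc(0,0),.215,2.4)])
x,y=212,155
cv2.imwrite("pics/v6.png",cv2.resize(a[y:y+140,x:x+150],None,fx=4.2,fy=4.2,interpolation=cv2.INTER_CUBIC))
E
```

```text
t 17.95 pos [ 0.5206 -0.2282  0.0636] gap 0.13 F [-0.3 -0.8 -5.2] j [ 0.67  0.57 -0.4   1.87  0.31  0.77  0.15]
[0.0001, 0.0, 0.0002] [-0.0004, -0.1514, 0.0002]
```

View pics/v6.png

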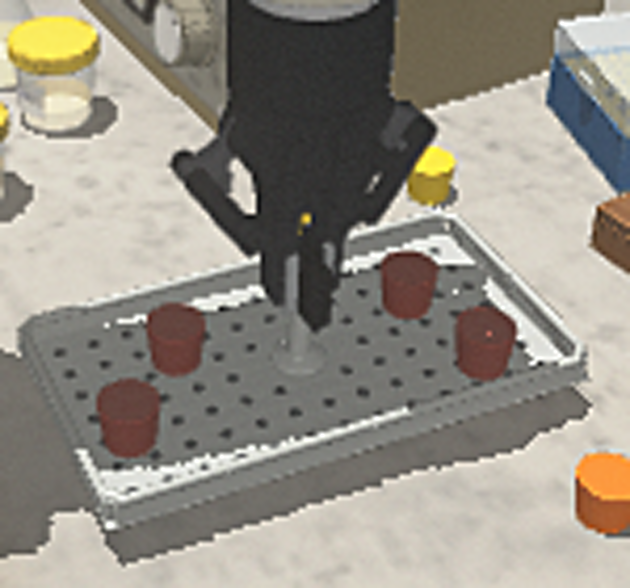

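The carrier is off the bench and level, with the stoppers in place. I'll lift it smoothly to about 17 cm.

Request:
send_rows(series=[[0, 0, 0, 0, -0.002, 0, 1.0], [0, 0, 0, 0, -0.006, 0, 1.0], [0, 0, 0, 0, -0.013, 0, 1.0], [0, 0, 0, 0, -0.022, 0, 1.0], [0, 0, 0, 0, -0.033, 0, 1.0], [0, 0, 0, 0, -0.044, 0, 1.0], [0, 0, 0, 0, -0.055, 0, 1.0], [0, 0, 0, 0, -0.066, 0, 1.0], [0, 0, 0, 0, -0.077, 0, 1.0], [0, 0, 0, 0, -0.088, 0, 1.0]])

```text
time: 19.2
tool_pos: [0.5205, -0.2281, 0.152]
tool_rot: [0.707, -0.707, -0.015, 0.015]
ft_force: [-0.4, -0.9, -4.2]
finger_gap: 0.125
```

Request:
send_rows(series=[[0, 0, 0, 0, -0.011, 0, 1.0], [0, 0, 0, 0, -0.022, 0, 1.0], [0, 0, 0, 0, -0.033, 0, 1.0], [0, 0, 0, 0, -0.043, 0, 1.0], [0, 0, 0, 0, -0.051, 0, 1.0], [0, 0, 0, 0, -0.057, 0, 1.0], [0, 0, 0, 0, -0.06, 0, 1.0], [0, 0, 0, 0, -0.062, 0, 1.0], [0, 0, 0, 0, -0.062, 0, 1.0], [0, 0, 0, 0, -0.062, 0, 1.0]])

```text
time: 20.45
tool_pos: [0.5204, -0.2281, 0.213]
tool_rot: [0.707, -0.707, -0.015, 0.015]
ft_force: [0.4, 0.5, -4.1]
finger_gap: 0.126
```

Request:
send_rows(series=[[0, 0, 0, 0, 0, 0, 1.0], [0, 0, 0, 0, 0, 0, 1.0], [0, 0, 0, 0, 0, 0, 1.0], [0, 0, 0, 0, 0, 0, 1.0], [0, 0, 0, 0, 0, 0, 1.0], [0, 0, 0, 0, 0, 0, 1.0], [0, 0, 0, 0, 0, 0, 1.0], [0, 0, 0, 0, 0, 0, 1.0], [0, 0, 0, 0, 0, 0, 1.0], [0, 0, 0, 0, 0, 0, 1.0]])

```text
time: 21.7
tool_pos: [0.5205, -0.2281, 0.2132]
tool_rot: [0.707, -0.707, -0.015, 0.015]
ft_force: [-0.6, 0.6, -4.4]
finger_gap: 0.125
```

```bash
python3 - <<'E'
from h import *
a=r.capture("side")[:,:,::-1].copy()
s=r.read_state();way([]);print(np.abs(s['qvel']).max(),s['wrist_torque'])
dz=s['tool_pos'][2]-.0436
x,y=190,100
o=cv2.resize(a[y:y+150,x:x+200],None,fx=3.8,fy=3.8,interpolation=cv2.INTER_CUBIC)
for p,z in [((42,85),.032),((-16.5,72),.032),((22,-100),.032),((-22,-55),.032),((-71,131),.0215),((71,131),.0215),((71,-131),.0215),((-71,-131),.0215)]:
    u=(proj("side",(*loc(*p),z+dz))[0]-[x,y]+.4)*3.8; cv2.circle(o,(int(u[0]),int(u[1])),2,(0,255,0),-1)
cv2.imwrite("pics/v7.png",o);print(dz)
E
```

```text
t 21.75 pos [ 0.5205 -0.2281  0.2132] gap 0.132 F [ 0.1  0.4 -4. ] j [ 0.73  0.37 -0.47  1.76  0.19  1.05  0.24]
0.0015683781820343627 [0.01027502 0.02492671 0.06713399]
0.1696386521165326
```

View pics/v7.png

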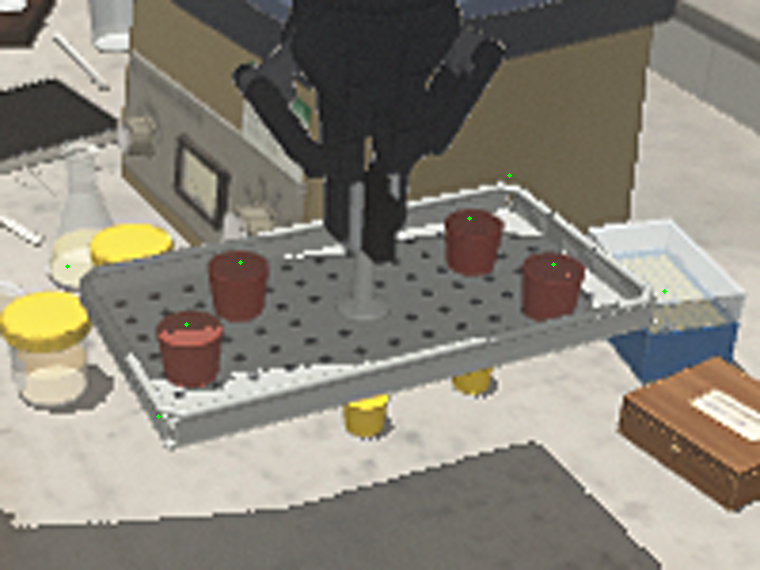

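The carrier is level at about 17 cm. All four stoppers stand within 2 px of the predicted spots ((473,222), (553,268), (240,265), (190,328)).

```bash
python3 -c "
from station import r
print(r.sign_off())"
```

```text
the job is handed in; nothing more can be done
None
```

The stoppers are spread two on each side of the grip, and the arm is holding the carrier by its middle grip about 17 cm above the worktop. I handed the job in at about 21.8 s.

- **Spreading:** I moved two stoppers to the empty half and slid one outward on the heap's half. The fourth stayed where it was. By the planned positions, the gaps between stoppers are about 24 mm or more.
- **Lift:** I pinched the grip at 80 N and raised the carrier straight up.
- **Last checks:**
    - The final side picture shows the carrier level, and all four stoppers upright within about 2 px of their predicted places.
    - The arm was still, and the grip opening stayed steady at about 11 mm against the 12 mm plate.
    - The wrist carries 4 to 5 N. That is slightly below what the stated masses suggest, but the picture shows the carrier fully off the bench.
- **Disagreement:** the two cameras disagreed by up to 8 mm on where the carrier stood. I used the top-camera fit, and later side views agreed with it to about 1–2 px where I checked.
- **Not checked:** the arm blocked the top camera over the tray, so the final check rests on the side view alone.

Every wrist force I read stayed below about 9 N. In the side views nothing else appeared to have been moved.

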